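Round-bottom flasks back on their own cork rings

ROBOT

A 6-joint arm with a two-finger parallel gripper is mounted at the origin on a cart in front of the work surface, level with it; the furniture and walls round the work are solid. World frame = base frame: x ahead of the robot, y to its left, z up, the work surface at z = 0. Lengths are in m, angles in degrees, forces in N, time in s.
With the tool pointing down it reaches from about 0.325 to 0.875 m from the base axis. Payload 4.4 kg.
Tool frame: the origin (TCP) lies midway between the tips of the shut fingers; the grasp point (between the pads) lies 19 mm behind it; z points along the fingers, y is the direction in which the jaws open and shut (so a half turn about z gives the same grasp; the last joint's range is limited). The gripper opens to 85 mm and grips with 20 to 120 N. Pads are 22 mm wide; open, the fingers measure 114 mm over their backs; the gripper's body (76 mm by 85 mm) begins 54 mm behind the grasp point. The pads swing forward as they close: fully open they stand 13 mm farther back than shut.
Start: joints at [-83.623, 11.837, 88.321, -0, 79.842, -8.623], TCP at [0.149, -0.555, 0.231] pointing down, gripper open.
Joint ranges: [-156.59, 156.59], [-49.26, 127.26], [12.9, 141.05], [-63.56, 243.56], [4.71, 150.69], [-161.64, 161.64]. Speed limits (degrees/s): [159.86, 159.86, 180, 180, 180, 180].

INTERFACE

Orientations are given as [roll, pitch, yaw] about the fixed x, y, z axes, in that order (R = Rz(yaw) Ry(pitch) Rx(roll)).
In Python, from cell import bot gives the robot as it stands.
- The arm moves only by the tool servo_tool, never from a script. Its argument "plan" is a list that holds one entry, the list of rows, each a list of 4 numbers: the shift along the world's x, y, z in m, then the turn about the world's z in rad. A call has 1 to 20 rows; each row shifts and turns the pose as measured when the row begins; what a row does not reach is not made up. A row lasts 1/8 s, in which the tool goes at most 62.5 mm and 10.7 degrees, less where a joint would pass 70% of its speed; a pose out of reach is approached as far as the arm can. A call is refused whole if a number of a shift passes 0.0625 or a number of a turn 0.188, either way. A call with a gripper value outside its range is refused whole. "jaw" is the opening, from -1 (shut) to 1 (fully open), so that 0 is half open, set as the call begins (left out, the last holds). The fingers move at their own pace and stop on an object; "grip_force" is the grip in N (left out, the last holds). Time passes only in rows, so rows that do not move let the fingers close. It gives the time, the measured TCP pose, the force and the opening at its end, in the units of the state.
- bot.observe(): the state, without advancing time (a new reading comes with each control period).
- bot.camera(name): name is "scene" or "side" or "wrist"; returns the picture (480x640x3 uint8, blue, green, red); there is no depth.
- bot.calibration(name): a dict with "intrinsics" (3x3 intrinsics, pixels), "world_from_camera" (4x4, takes a point from camera to world coordinates); the wrist camera has in their place "mount" (4x4, takes a point from camera to tool coordinates, whose origin is the TCP and whose axes are the flange's). Camera axes: x right, y up, looking along -z (the intrinsics and any distortion apply to the point x, -y, -z); pixel columns grow to the right and rows downward; lengths in m; the calibration is good to about 2 mm. A picture is of the moment at which its call begins: read the wrist's pose just before it. calibration takes no time and is no camera call.
- bot.close_job(): hands the job in, once; it reports no verdict.
The state is a dict: "clock": time; "joint_positions": joint angles; "joint_velocities": joint speeds; "effort": joint torques, N m; "ee_pos": TCP position; "orientation": TCP orientation; "wrist_force": force on the tool from outside, world axes, zero at the start; "torque": the same for the moment, N m; "opening": finger opening in m.
Only numpy, scipy, OpenCV 4.12 (cv2) and the standard library are available. Lean on these libraries where they do the work, as an engineer would, in place of code of your own. Each camera call takes 0.05 s, during which the arm holds its last target. There are 200 camera calls.

TASK

The three round-bottom flasks were stood on the wrong cork rings: seat each, neck up, in the ring of its own size - the smallest flask in the smallest ring, the middle one in the second smallest, the largest one in the second widest - and let go. The widest ring is a free place to park the large flask on the way, but leave it empty at the end for the flask that is still to come. Do not let a flask fall over, and do not shift the two jars and the beaker behind the rings.

Things in the scene. Friction and masses are not known exactly. Their poses are not given: they have to be found in the camera images.
- flask_small: smallest of three empty clear-glass round-bottom flasks, thick-bottomed: a 51 mm ball with an upright neck, 18 mm in diameter, frosted near its open mouth. Origin: centre of the ball; z runs up the neck, whose straight part is 29 to 75 mm above the origin. About 45 g. Grip the neck from above. It cannot stand on the bench. At the start it is on the medium ring.
- flask_medium: middle-sized of three empty clear-glass round-bottom flasks, thick-bottomed: a 64 mm ball with an upright neck, 22 mm in diameter, frosted near its open mouth. Origin: centre of the ball; z runs up the neck, whose straight part is 36 to 84 mm above the origin. About 75 g. Grip the neck from above. It cannot stand on the bench. At the start it is on the large ring.
- flask_large: largest of three empty clear-glass round-bottom flasks, thick-bottomed: a 85 mm ball with an upright neck, 27 mm in diameter, frosted near its open mouth. Origin: centre of the ball; z runs up the neck, whose straight part is 47 to 104 mm above the origin. About 130 g. Grip the neck from above. It cannot stand on the bench. At the start it is on the small ring.
- ring_small: smallest of four slippery waxed-cork rings in a rough row on the bench: 76 mm outside, straight hole 36 mm wide, 28 mm high, fixed. Origin: centre of its underside, z up. The small flask belongs here: its ball sinks into the hole and centres itself (let go off-centre it slips in, leaning), ball centre 46 mm above the bench. At the start the large flask is on it, ball centre at 66 mm.
- ring_medium: second smallest of four slippery waxed-cork rings in a rough row on the bench: 94 mm outside, straight hole 45 mm wide, 28 mm high, fixed. Origin: centre of its underside, z up. The medium flask belongs here: its ball sinks into the hole and centres itself (let go off-centre it slips in, leaning), ball centre 51 mm above the bench. At the start the small flask is on it, ball centre at 40 mm.
- ring_large: second widest of four slippery waxed-cork rings in a rough row on the bench: 114 mm outside, straight hole 60 mm wide, 28 mm high, fixed. Origin: centre of its underside, z up. The large flask belongs here: its ball sinks into the hole and centres itself (let go off-centre it slips in, leaning), ball centre 58 mm above the bench. At the start the medium flask is on it, ball centre at 39 mm.
- ring_widest: widest of four slippery waxed-cork rings in a rough row on the bench: 132 mm outside, straight hole 72 mm wide, 28 mm high, fixed. Origin: centre of its underside, z up. Empty at the start and at the end; the large flask also sits well in it (ball centre 51 mm above the bench), the other two would drop through.
- ferrule_jar: bystander: small brown screw jar with a dark lid, 39 mm across, 38 mm high, loose, behind the row of rings. Origin under its centre. Leave alone.
- liner_pot: bystander: small white screw jar with a white lid, 49 mm across, 46 mm high, loose, behind the row of rings. Origin under its centre. Leave alone.
- beaker: bystander: empty clear beaker, 51 mm across, 68 mm high, loose, behind the row of rings. Origin under its centre. Leave alone.
Things that resemble listed ones, but are neither listed nor needed, are in the scene too. What is shaped like the flask_small but green is not meant.

How it is judged (in metres and radians):
At the end, for the whole second after the job is handed in: Each flask sits in the hole of its own ring (small in small, medium in medium, large in large): ball centre within 10 mm of the ring's axis and within 6 mm of its seated height, neck within 0.52 rad (30 degrees) of upright, at rest and released; so the widest ring is empty (horizontal distance between flask_small and ring_small below 0.01 m and z of flask_small in the frame of ring_small between 0.0401 and 0.0521 m and angle between each of flask_small, flask_medium, flask_large's own z axis and vertical below 0.52 rad and linear speed of each of flask_small, flask_medium, flask_large below 0.02 m/s and angular speed of each of flask_small, flask_medium, flask_large below 0.3 rad/s and horizontal distance between flask_medium and ring_medium below 0.01 m and z of flask_medium in the frame of ring_medium between 0.0448 and 0.0568 m and horizontal distance between flask_large and ring_large below 0.01 m and z of flask_large in the frame of ring_large between 0.0521 and 0.0641 m); the robot touches nothing.
It fails at once if a flask falls over (leans more than 1 rad) (angle between any of flask_small, flask_medium, flask_large's own z axis and vertical above 1 rad).
It fails at once if a jar or the beaker is shifted by more than 30 mm (distance of any of ferrule_jar, liner_pot, beaker from where it was at the start of the episode above 0.03 m).
It also fails if it takes over 115 s, if anything falls off the work surface, if the arm or the gripper's body presses on something with over 40 N, if the wrist force passes 120 N, or if a joint passes its speed limit or range.

## Working session

There is one attempt and no reset: what is moved stays moved. The work goes in short steps, Python scripts to look and compute and a tool call to move; the robot and the scene stay as the last step left them, time stands still between calls to the robot, and variables do not carry over. Pictures are saved under pics/ and viewed, about 12 in all and at most 16, crops included, and the job is handed in when it is done.

Besides the shell and the picture viewer there is one more tool, called after "Request:" as a command line: name --argument value ..., lists and objects as JSON in quotes. servo_tool: Moves the arm, as the interface text tells. Its arguments: {"type":"object","properties":{"plan":{"type":"array"},"jaw":{"type":"number"},"grip_force":{"type":"number"}},"required":["plan"]}

```bash
ls; mkdir -p pics; python3 - <<'E'
from cell import bot
import cv2
for n in("scene","side"):
    im=bot.camera(n); cv2.imwrite(f"pics/{n}0.png",im)
    c=bot.calibration(n); print(n,c)
print(bot.calibration("wrist")); print(bot.observe())
E
```

```text
pics
scene {'intrinsics': array([[547.07963494,   0.        , 322.77796764],
       [  0.        , 547.07963494, 235.11732013],
       [  0.        ,   0.        ,   1.        ]]), 'world_from_camera': array([[-0.4946252 ,  0.67094322, -0.55243199, -0.02547789],
       [-0.86910479, -0.38306492,  0.31291873,  0.44793052],
       [-0.00166661,  0.63489878,  0.77259353,  0.883629  ],
       [ 0.        ,  0.        ,  0.        ,  1.        ]])}
side {'intrinsics': array([[481.4692421 ,   0.        , 320.01070922],
       [  0.        , 481.4692421 , 241.99156639],
       [  0.        ,   0.        ,   1.        ]]), 'world_from_camera': array([[ 0.51510268,  0.75040915, -0.41419238,  0.01432846],
       [-0.85712272,  0.45273627, -0.24570411, -0.19311737],
       [ 0.0031413 ,  0.48157655,  0.8763984 ,  1.16207811],
       [ 0.        ,  0.        ,  0.        ,  1.        ]])}
{'intrinsics': array([[352.70082009,   0.        , 322.92871793],
       [  0.        , 352.70082009, 240.04810818],
       [  0.        ,   0.        ,   1.        ]]), 'mount': array([[ 3.35302147e-04,  9.510
[... 290 characters left out ...]
  1.00000000e+00]])}
{'clock': 0.1, 'joint_positions': array([-8.36236575e+01,  1.18816994e+01,  8.83980007e+01,  8.98141106e-04,
        7.98417944e+01, -8.62248207e+00]), 'joint_velocities': array([-0.00972767, -0.20550974, -0.25423474, -0.05750814, -0.11619355,
        0.08367534]), 'effort': array([-8.71275752e-04, -3.84094548e+01, -2.92549574e+01, -1.67437097e-04,
        4.85731900e-03, -1.68947258e-05]), 'ee_pos': array([ 0.14873053, -0.55471245,  0.23020728]), 'orientation': array([-1.79880011e+02, -1.90885735e-02,  1.49986453e+01]), 'wrist_force': array([ 0.79257143,  0.99218942, -0.25486816]), 'torque': array([-0.01030025, -0.0270783 ,  0.00399127]), 'opening': 0.08547228665026321}
```

View pics/scene0.png

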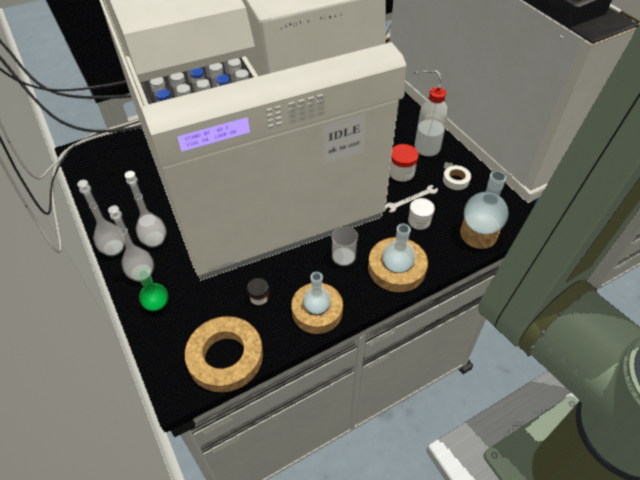

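View pics/side0.png

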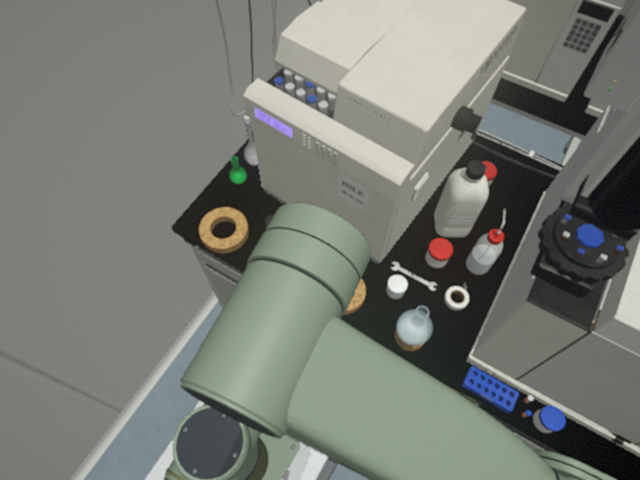

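Candidates in the scene view: small clear flask at (317,298), medium (400,255) and large (486,212). Lookalikes are the green flask (152,295), and the three frosted volumetric flasks at (108,238), (137,262) and (150,230). The widest ring is empty at (224,353). The jars are at (258,291) brown and (421,213) white, with the beaker at (344,246). In the side view, the arm hides most of the rings.

```bash
cat > h.py <<'E'
from cell import bot
import numpy as np, cv2
from scipy.spatial.transform import Rotation as R
def cam(n,st=None):
    c=bot.calibration(n); K=c["intrinsics"]
    if n=="wrist":
        st=st or bot.observe(); T=np.eye(4); T[:3,:3]=R.from_euler('xyz',st["orientation"],degrees=True).as_matrix(); T[:3,3]=st["ee_pos"]
        return K,T@c["mount"]
    return K,c["world_from_camera"]
def ray(KT,uv):
    K,T=KT; d=np.linalg.inv(K)@[*uv,1]; d=T[:3,:3]@(d*[1,-1,-1]); return T[:3,3],d/np.linalg.norm(d)
def onz(KT,uv,z):
    o,d=ray(KT,uv); return o+d*(z-o[2])/d[2]
def tri(rays):
    A=sum(np.eye(3)-np.outer(d,d) for o,d in rays); b=sum((np.eye(3)-np.outer(d,d))@o for o,d in rays); return np.linalg.solve(A,b)
def proj(KT,p):
    K,T=KT; q=T[:3,:3].T@(np.asarray(p)-T[:3,3]); q=K@(q*[1,-1,-1]); return q[:2]/q[2]
def snap(name):
    st=bot.observe(); im=bot.camera("wrist"); cv2.imwrite(f"pics/{name}.png",im)
    np.save(f"pics/{name}.npy",np.r_[st["ee_pos"],st["orientation"]]); print(st["clock"],st["ee_pos"],st["orientation"]); return im
def wk(name):
    a=np.load(f"pics/{name}.npy"); return cam("wrist",dict(ee_pos=a[:3],orientation=a[3:]))
E
python3 - <<'E'
from h import *
S=cam("scene"); D=cam("side")
for n,uv,z in [("sm mouth",(317,276),.117),("sm ball",(317,299),.04),("med mouth",(403.5,229),.125),("med ball",(399,256),.039),("lg mouth",(497,177),.17),("lg ball",(486,212),.066),("widest",(224,350),.028),("ringM",(317,303),.028),("ringL",(398,261),.028),("beaker",(344,246),.034),("brown",(258,291),.019),("white",(421,213),.023)]:
    print(n,onz(S,uv,z).round(3))
print("widest tri",tri([ray(S,(224,350)),ray(D,(223,229))]),"lg ball",tri([ray(S,(486,212)),ray(D,(414,328))]),"lg mouth",tri([ray(S,(497,177)),ray(D,(422,312))]))
E
```

```text
sm mouth [0.449 0.191 0.117]
sm ball [0.452 0.19  0.04 ]
med mouth [0.457 0.007 0.125]
med ball [0.46  0.004 0.039]
lg mouth [ 0.446 -0.19   0.17 ]
lg ball [ 0.449 -0.197  0.066]
widest [0.448 0.377 0.028]
ringM [0.451 0.19  0.028]
ringL [0.457 0.006 0.028]
beaker [0.537 0.081 0.034]
brown [0.535 0.271 0.019]
white [ 0.54  -0.11   0.023]
widest tri [0.45142751 0.37587083 0.02069733] lg ball [ 0.44813276 -0.195878    0.06706566] lg mouth [ 0.45074048 -0.19505102  0.16394648]
```

```bash
python3 -c "
import cv2
a=cv2.imread('pics/scene0.png')[150:410,170:530]; cv2.imwrite('pics/crop0.png',cv2.resize(a,None,fx=2.2,fy=2.2,interpolation=3))"
```

```text
(no output)
```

View pics/crop0.png

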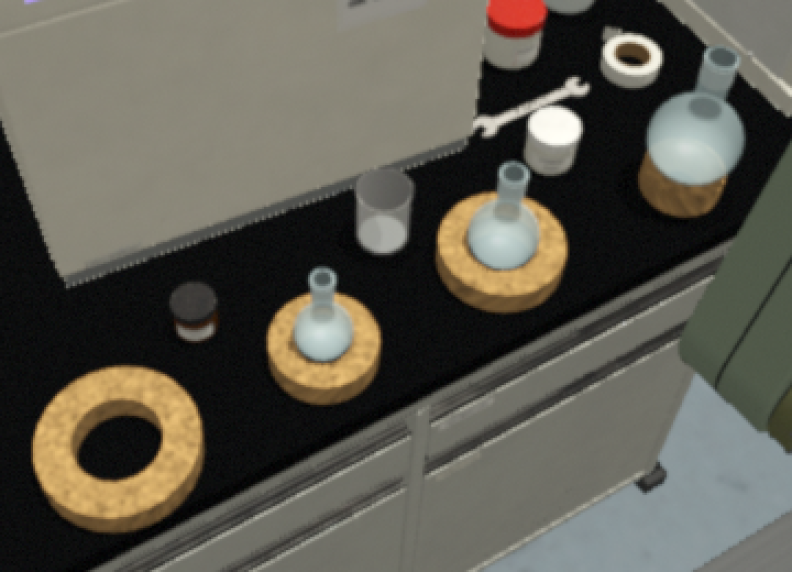

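```bash
python3 - <<'E'
from h import *
D=cam("side");S=cam("scene")
for uv in [(470,355),(640,440),(550,405),(545,170)]: print(uv,onz(D,uv,0).round(3))
for uv in [(200,278),(385,218),(524,200)]: print(uv,onz(S,uv,0).round(3))
E
```

```text
(470, 355) [ 0.483 -0.343  0.   ]
(640, 440) [ 0.5   -0.746  0.   ]
(550, 405) [ 0.469 -0.548  0.   ]
(545, 170) [ 1.125 -0.319  0.   ]
(200, 278) [0.631 0.353 0.   ]
(385, 218) [ 0.581 -0.049  0.   ]
(524, 200) [ 0.473 -0.345  0.   ]
```

Request:
servo_tool --plan '[[[0.03,0.036,0.01,0.131],[0.03,0.036,0.01,0.131],[0.03,0.036,0.01,0.131],[0.03,0.036,0.01,0.131],[0.03,0.036,0.01,0.131],[0.03,0.036,0.01,0.131],[0.03,0.036,0.01,0.131],[0.03,0.036,0,0.131],[0.03,0.036,0,0.131],[0.03,0.036,0,0.131],[0,0,0,0]]]' --jaw 1 --grip_force 25

```text
clock: 1.48
ee_pos: [0.4538, -0.1795, 0.2963]
orientation: [-179.4, -0.2, 92.4]
wrist_force: [-0.3, -0.7, -0.2]
opening: 0.0853
```

```bash
python3 - <<'E'
from h import *
im=snap("w1"); K=wk("w1")
for p in [(.449,-.196,.17),(.449,-.196,.066)]: print(proj(K,p))
E
```

```text
1.475 [ 0.45383583 -0.1794814   0.29632933] [-179.44476403   -0.24401605   92.40515816]
[317.01704816 249.88205852]
[319.5532239  218.24916121]
```

View pics/w1.png

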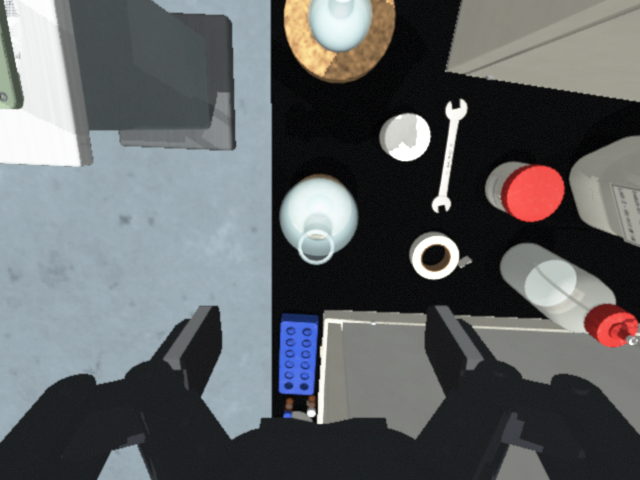

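Wrist view: large flask mouth at (316,247) and ball at (319,218), within 3 px of prediction. So the large flask is at about (0.449, -0.195), with nothing else near the jaws.

Request:
servo_tool --plan '[[[-0.005,-0.0155,0,-0.04],[0,0,0,0],[0,0,-0.035,0],[0,0,-0.035,0],[0,0,-0.035,0],[0,0,-0.03,0],[0,0,0,0]]]'

```text
clock: 2.4
ee_pos: [0.443, -0.2055, 0.1586]
orientation: [-179.5, -0.1, 88.7]
wrist_force: [-0.1, 0.5, -0.6]
opening: 0.0855
```

```bash
python3 - <<'E'
from h import *
im=snap("w2")
E
```

```text
2.4 [ 0.44304264 -0.20550128  0.15858505] [-1.79471886e+02 -6.44182819e-02  8.87053535e+01]
```

View pics/w2.png

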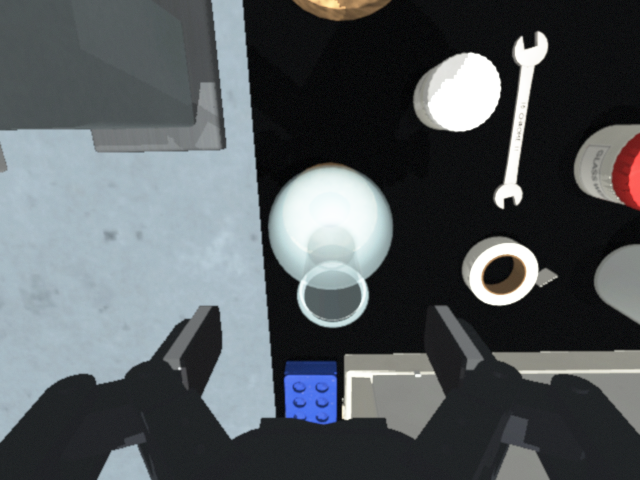

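Close view: mouth at (333,294), ball at (331,228), upright and clear between the jaws. I'll measure it before correcting.

```bash
python3 - <<'E'
from h import *
K=wk("w2"); K1=wk("w1"); S=cam("scene")
print(onz(K,(333,294),.172),onz(K,(331,228),.066))
print(tri([ray(K,(333,294)),ray(K1,(316,247)),ray(S,(497,177))]),tri([ray(K,(331,228)),ray(K1,(319,218)),ray(S,(486,212))]))
E
```

```text
[ 0.44814583 -0.19163572  0.172     ] [ 0.44854043 -0.19430115  0.066     ]
[ 0.44842395 -0.19444636  0.16571408] [ 0.4483209  -0.19473202  0.06788853]
```

Request:
servo_tool --plan '[[[0.0055,0.011,0,0],[0,0,0,0],[0,0,-0.02,0],[0,0,-0.014,0],[0,0,0,0]]]'

```text
clock: 3.08
ee_pos: [0.4547, -0.1976, 0.1325]
orientation: [179.7, 0.5, 88.7]
wrist_force: [0.2, 0.5, 0.6]
opening: 0.0851
```

Request:
servo_tool --plan '[[[0,0,0,0],[0,0,0,0]]]'

```text
clock: 3.32
ee_pos: [0.4555, -0.1981, 0.1337]
orientation: [179.6, 0.5, 88.7]
wrist_force: [0.0, 0.1, 0.1]
opening: 0.0853
```

Request:
servo_tool --plan '[[[-0.003,0.001,-0.006,0],[0,0,0,0],[0,0,0,0]]]'

```text
clock: 3.7
ee_pos: [0.4526, -0.1973, 0.128]
orientation: [179.5, 0.6, 88.7]
wrist_force: [0.1, -0.4, 0.4]
opening: 0.0854
```

Request:
servo_tool --plan '[[[-0.004,0.003,-0.005,0],[0,0,0,0],[0,0,0,0]]]'

```text
clock: 4.08
ee_pos: [0.4482, -0.194, 0.1225]
orientation: [179.5, 0.6, 88.7]
wrist_force: [0.1, -0.7, -0.4]
opening: 0.0857
```

Request:
servo_tool --plan '[[[0,0,0,0],[0,0,0,0],[0,0,0,0],[0,0,0,0],[0,0,0,0],[0,0,0,0]]]' --jaw -1

```text
clock: 4.82
ee_pos: [0.4482, -0.1942, 0.1229]
orientation: [179.5, 0.6, 88.7]
wrist_force: [-0.2, 0.8, 1.3]
opening: 0.0264
```

```bash
python3 - <<'E'
from h import *
o=bot.observe();print(o["ee_pos"],o["wrist_force"],o["opening"],o["orientation"])
E
```

```text
[ 0.4481629  -0.19415591  0.12290987] [-0.19009     0.79733705  1.29884436] 0.02635710460054561 [179.54980767   0.58805761  88.69383591]
```

Request:
servo_tool --plan '[[[0,0,0.01,0],[0,0,0.02,0],[0,0,0.03,0],[0,0,0.03,0],[0,0,0.03,0],[0,0,0.02,0],[0,0,0,0],[0,0,0,0]]]' --grip_force 40

```text
clock: 5.82
ee_pos: [0.4468, -0.1925, 0.2675]
orientation: [179.6, 0.5, 88.7]
wrist_force: [0.5, 0.4, -2.0]
opening: 0.0261
```

Request:
servo_tool --plan '[[[0,0.02,0,0],[0,0.04,0,0],[0,0.04,0,0],[0,0.04,0,0],[0,0.04,0,0],[0,0.04,0,0],[0,0.04,0,0],[0,0.04,0,0],[0,0.04,0,0],[0,0.04,0,0],[0,0.04,0,0],[0,0.04,0,0],[0,0.03,0,0],[0,0.02,0,0],[0,0,0,0],[0,0,0,0]]]'

```text
clock: 7.82
ee_pos: [0.4244, 0.3454, 0.2479]
orientation: [-178.4, 0.4, 89.1]
wrist_force: [-0.3, -0.5, -2.3]
opening: 0.0259
```

```bash
python3 - <<'E'
from h import *
o=bot.observe();print(o["clock"],o["ee_pos"],o["wrist_force"],o["opening"],o["orientation"])
im=bot.camera("scene");cv2.imwrite("pics/s1.png",im[180:420,150:470])
cv2.imwrite("pics/s1.png",cv2.resize(im[120:420,130:530],None,fx=2,fy=2))
E
```

```text
7.825 [0.42437727 0.34539451 0.24791727] [-0.28010879 -0.53168772 -2.26311754] 0.025900766370740572 [-178.35191805    0.35213507   89.07936187]
```

View pics/s1.png

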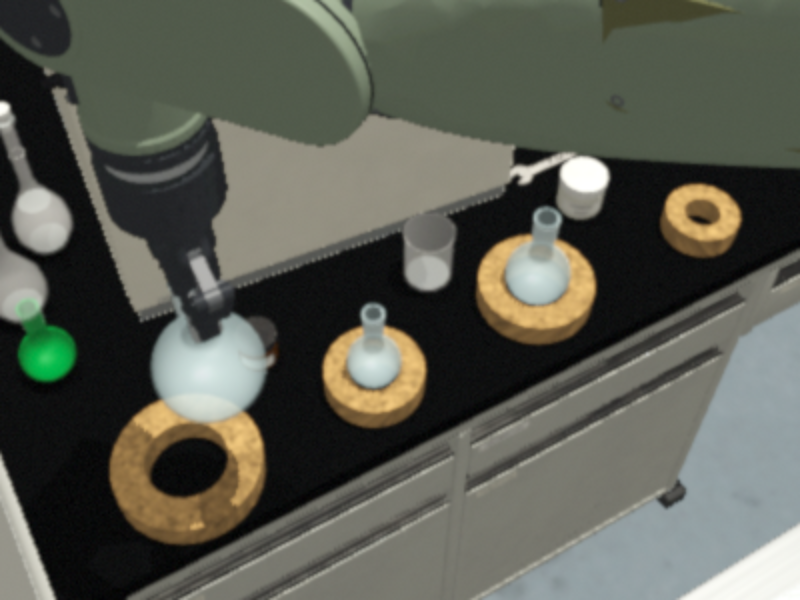

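The scene view shows the large flask hanging upright in the jaws, short of and behind the widest ring. The small ring is now visible at full-frame (481,226) and the other flasks are undisturbed. Next I'll fit the ring centres from the cork silhouettes.

```bash
python3 - <<'E'
from h import *
from scipy.optimize import least_squares
S=cam("scene"); a=cv2.imread("pics/scene0.png"); b=cv2.imread("pics/s1.png"); b=cv2.resize(b,None,fx=.5,fy=.5,interpolation=cv2.INTER_AREA)
full=np.zeros_like(a); full[120:420,130:530]=b
t=np.linspace(0,2*np.pi,180)
for n,im,g,r in [("S",full,(.449,-.195),.038),("M",a,(.451,.19),.047),("L",a,(.457,.006),.057),("W",a,(.45,.376),.066),("Mb",full,(.451,.19),.047),("Lb",full,(.457,.006),.057)]:
    h=cv2.cvtColor(im,cv2.COLOR_BGR2HSV); m=cv2.inRange(h,(10,70,60),(26,255,255))
    def pts(p): return np.array([proj(S,(p[0]+r*np.cos(x),p[1]+r*np.sin(x),z)) for x in t for z in(0,.028)])
    def bb(P): return np.array([P[:,0].min(),P[:,0].max(),P[:,1].max()])
    P0=pts(g); lo=P0.min(0).astype(int)-6; hi=P0.max(0).astype(int)+8
    s=np.zeros_like(m); s[lo[1]:hi[1],lo[0]:hi[0]]=m[lo[1]:hi[1],lo[0]:hi[0]]; s=cv2.morphologyEx(s,cv2.MORPH_OPEN,np.ones((3,3)))
    k,l,st,_=cv2.connectedComponentsWithStats(s); i=1+np.argmax(st[1:,4]); x,y,w,hh,_=st[i]
    obs=np.array([x-.0,x+w-1.,y+hh-1.])
    res=least_squares(lambda p:bb(pts(p))-obs,g,diff_step=1e-3); print(n,obs,res.x.round(4),res.fun.round(1))
E
```

```text
S [460. 500. 248.] [ 0.4483 -0.1946] [-0.1  0.1 -0. ]
M [291. 343. 333.] [0.4517 0.1902] [ 0.4 -0.4  0. ]
L [368. 427. 291.] [0.4619 0.0033] [-0.2  0.2 -0. ]
W [184. 262. 391.] [0.4527 0.3773] [-0.1  0.1 -0. ]
Mb [291. 343. 333.] [0.4517 0.1902] [ 0.4 -0.4  0. ]
Lb [368. 428. 291.] [0.4614 0.0025] [ 0.3 -0.3  0. ]
```

Request:
servo_tool --plan '[[[0.014,0.016,0,0],[0.014,0.016,0,0],[0,0,0,0],[0,0,0,0],[0,0,-0.02,0],[0,0,-0.03,0],[0,0,-0.03,0],[0,0,-0.01,0],[0,0,0,0],[0,0,0,0]]]'

```text
clock: 9.12
ee_pos: [0.4536, 0.3702, 0.1598]
orientation: [-178.5, 0.4, 88.5]
wrist_force: [-0.0, 0.2, -1.7]
opening: 0.0264
```

Request:
servo_tool --plan '[[[0,0.005,0,0],[0,0,0,0],[0,0,-0.02,0],[0,0,-0.012,0],[0,0,-0.004,0],[0,0,0,0],[0,0,0,0]]]'

```text
clock: 10.0
ee_pos: [0.4567, 0.378, 0.1282]
orientation: [-179.0, 0.1, 88.5]
wrist_force: [0.3, -0.2, -0.9]
opening: 0.0257
```

Request:
servo_tool --plan '[[[-0.004,-0.001,-0.008,0],[0,0,0,0],[0,0,-0.006,0],[0,0,0,0],[0,0,0,0]]]'

```text
clock: 10.62
ee_pos: [0.4528, 0.3771, 0.1141]
orientation: [-179.1, 0.0, 88.5]
wrist_force: [0.1, 0.3, -1.9]
opening: 0.0261
```

Request:
servo_tool --plan '[[[0,0,-0.004,0],[0,0,0,0],[0,0,-0.002,0],[0,0,0,0]]]'

```text
clock: 11.12
ee_pos: [0.4529, 0.377, 0.1078]
orientation: [-179.1, 0.0, 88.5]
wrist_force: [0.1, 0.8, -1.3]
opening: 0.0258
```

Request:
servo_tool --plan '[[[0,0,-0.0015,0],[0,0,0,0],[0,0,0,0]]]'

```text
clock: 11.5
ee_pos: [0.4525, 0.3767, 0.1067]
orientation: [-179.0, 0.1, 88.5]
wrist_force: [-0.2, -0.9, -0.1]
opening: 0.026
```

Request:
servo_tool --plan '[[[0,0,0,0],[0,0,0,0]]]'

```text
clock: 11.75
ee_pos: [0.4525, 0.3767, 0.1067]
orientation: [-179.0, 0.1, 88.5]
wrist_force: [-1.4, -0.9, -1.2]
opening: 0.0258
```

Request:
servo_tool --plan '[[[0,0,0,0],[0,0,0,0],[0,0,0,0],[0,0,0,0],[0,0,0.02,0],[0,0,0.03,0],[0,0,0.03,0],[0,0,0.03,0],[0,0,0.03,0],[0,0,0,0]]]' --jaw 1

```text
clock: 13.0
ee_pos: [0.4529, 0.3772, 0.2509]
orientation: [-179.2, -0.0, 88.5]
wrist_force: [-1.0, 0.4, 1.4]
opening: 0.0852
```

Request:
servo_tool --plan '[[[0,-0.03,0,0],[0,-0.04,0,0],[0,-0.04,0,0],[0,-0.04,0,0],[0,-0.03,0,0],[0,0,0,0],[0,0,0,0]]]'

```text
clock: 13.88
ee_pos: [0.4476, 0.1916, 0.2408]
orientation: [-178.4, 0.2, 88.6]
wrist_force: [0.4, 0.0, 0.2]
opening: 0.0853
```

```bash
python3 - <<'E'
from h import *
snap("w3"); K=wk("w3")
for p in [(.4517,.1902,.04),(.4517,.1902,.117),(.4527,.377,.051),(.4527,.377,.157)]: print(proj(K,p))
E
```

```text
13.875 [0.44756564 0.19155369 0.24076904] [-178.41077791    0.19285483   88.61566871]
[332.27952593 209.41472578]
[331.94462947 231.85672188]
[329.8193916  -16.17985499]
[327.74329576 -94.50915561]
```

View pics/w3.png

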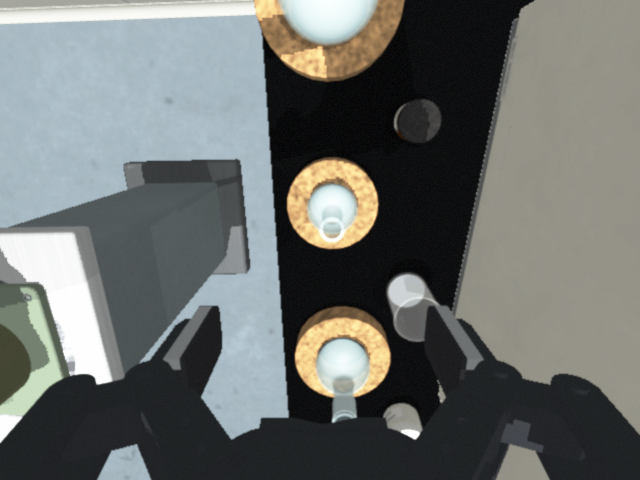

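Wrist view: small flask's mouth at (332,229) and ball at (333,208), as predicted. The large flask is seated in the widest ring at the top edge.

Request:
servo_tool --plan '[[[0.004,0,0,0],[0,0,-0.03,0],[0,0,-0.04,0],[0,0,-0.03,0],[0,0,-0.015,0],[0,0,0,0],[0,0,0,0],[0,0,0,0]]]'

```text
clock: 14.92
ee_pos: [0.4559, 0.1975, 0.1259]
orientation: [-178.9, 0.0, 89.1]
wrist_force: [0.2, -0.7, -0.1]
opening: 0.0856
```

Request:
servo_tool --plan '[[[-0.004,-0.0065,0,0],[0,0,0,0],[0,0,-0.015,0],[0,0,-0.015,0],[0,0,-0.01,0],[0,0,0,0],[0,0,0,0]]]'

```text
clock: 15.8
ee_pos: [0.4518, 0.1903, 0.0838]
orientation: [-179.0, 0.0, 89.1]
wrist_force: [0.9, 0.2, -0.1]
opening: 0.0854
```

Request:
servo_tool --plan '[[[0,0.0005,-0.007,0],[0,0,0,0],[0,0,0,0]]]'

```text
clock: 16.18
ee_pos: [0.4526, 0.1911, 0.0771]
orientation: [-179.1, -0.0, 89.1]
wrist_force: [-0.9, -0.0, 0.2]
opening: 0.0853
```

Request:
servo_tool --plan '[[[0,0,0,0],[0,0,0,0],[0,0,0,0],[0,0,0,0],[0,0,0,0],[0,0,0,0]]]' --jaw -1 --grip_force 30

```text
clock: 16.92
ee_pos: [0.4522, 0.1912, 0.0776]
orientation: [-179.1, -0.0, 89.1]
wrist_force: [-0.2, -0.2, 0.9]
opening: 0.0172
```

Request:
servo_tool --plan '[[[0,0,0.01,0],[0,0,0.03,0],[0,0,0.03,0],[0,0,0.03,0],[0,0,0.03,0],[0,0,0.02,0],[0,0,0.01,0],[0,0,0,0]]]'

```text
clock: 17.92
ee_pos: [0.4523, 0.1908, 0.2461]
orientation: [-179.3, -0.0, 89.1]
wrist_force: [-0.6, 0.5, -1.4]
opening: 0.0173
```

Request:
servo_tool --plan '[[[0,-0.02,0,0],[0,-0.04,0,0],[0,-0.04,0,0],[0,-0.04,0,0],[0,-0.04,0,0],[0,-0.04,0,0],[0,-0.04,0,0],[0,-0.04,0,0],[0,-0.04,0,0],[0,-0.03,0,0],[0,-0.015,0,0],[0,0,0,0],[0,0,0,0],[0,0,0,0]]]'

```text
clock: 19.68
ee_pos: [0.4426, -0.201, 0.2306]
orientation: [-177.9, -0.6, 89.3]
wrist_force: [-0.6, -0.1, 0.5]
opening: 0.0171
```

Request:
servo_tool --plan '[[[0.004,0.005,0,0],[0,0,0,0],[0,0,-0.03,0],[0,0,-0.03,0],[0,0,-0.025,0],[0,0,-0.01,0],[0,0,0,0],[0,0,0,0]]]'

```text
clock: 20.68
ee_pos: [0.4498, -0.194, 0.1366]
orientation: [-178.3, -0.4, 89.6]
wrist_force: [-0.8, 0.2, -0.1]
opening: 0.0175
```

Request:
servo_tool --plan '[[[-0.002,-0.001,-0.01,0],[0,0,0,0],[0,0,-0.015,0],[0,0,-0.012,0],[0,0,0,0],[0,0,0,0]]]'

```text
clock: 21.42
ee_pos: [0.4485, -0.1957, 0.0985]
orientation: [-178.4, -0.3, 89.6]
wrist_force: [-0.9, -0.0, -0.8]
opening: 0.0172
```

```bash
python3 - <<'E'
from h import *
snap("w4"); im=bot.camera("scene")
cv2.imwrite("pics/s2.png",cv2.resize(im[120:320,340:540],None,fx=3,fy=3))
a=cv2.imread("pics/w4.png"); print(proj(wk("w4"),(.448,-.1945,.028)))
E
```

```text
21.425 [ 0.44848267 -0.19569051  0.09848783] [-178.42497611   -0.30677466   89.59070942]
[324.32571283 253.10449786]
```

View pics/w4.png

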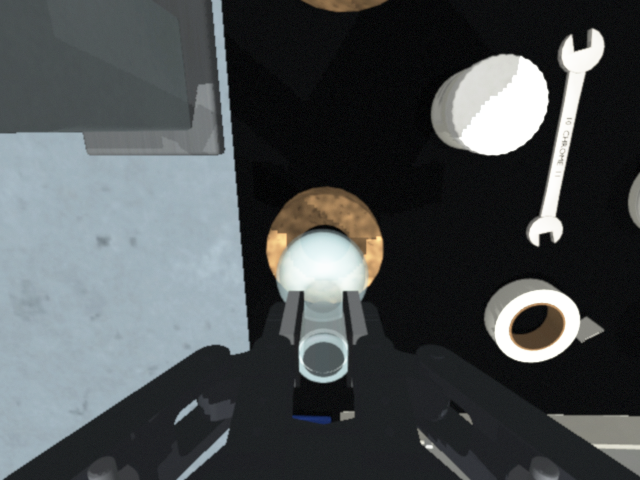

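Wrist view: small flask held upright over the small ring, ring at x≈325 px and ball at 322 px. It is aligned, so I'll lower it.

Request:
servo_tool --plan '[[[0,0.001,-0.009,0],[0,0,0,0],[0,0,-0.004,0],[0,0,0,0],[0,0,0,0]]]'

```text
clock: 22.15
ee_pos: [0.4491, -0.195, 0.0855]
orientation: [-178.5, -0.2, 89.6]
wrist_force: [0.4, -0.6, -0.1]
opening: 0.0172
```

Request:
servo_tool --plan '[[[0,0,-0.0015,0],[0,0,0,0],[0,0,0,0]]]'

```text
clock: 22.52
ee_pos: [0.4492, -0.1945, 0.0843]
orientation: [-178.5, -0.3, 89.6]
wrist_force: [-0.2, 1.2, 0.3]
opening: 0.0171
```

Request:
servo_tool --plan '[[[0,0,-0.001,0],[0,0,0,0],[0,0,0,0],[0,0,0,0],[0,0,0,0],[0,0,0.02,0],[0,0,0.03,0],[0,0,0.03,0],[0,0,0.03,0],[0,0,0.03,0],[0,0,0.02,0],[0,0,0,0]]]' --jaw 1

```text
clock: 24.02
ee_pos: [0.448, -0.1943, 0.2476]
orientation: [-178.5, -0.3, 89.6]
wrist_force: [0.4, -0.1, 0.4]
opening: 0.0855
```

Request:
servo_tool --plan '[[[0.002,0.03,0,0],[0.002,0.04,0,0],[0.002,0.04,0,0],[0.002,0.04,0,0],[0.002,0.03,0,0],[0.001,0.01,0,0],[0,0,0,0],[0,0,0,0],[0,0,0,0]]]'

```text
clock: 25.15
ee_pos: [0.4543, -0.0007, 0.2381]
orientation: [-177.7, -0.4, 89.3]
wrist_force: [-0.2, 0.5, -0.4]
opening: 0.0853
```

```bash
python3 - <<'E'
from h import *
snap("w5"); K=wk("w5")
for p in [(.4617,.003,.039),(.4617,.003,.125),(.4484,-.1945,.046),(.4484,-.1945,.123),(.4617,.003,.028)]: print(proj(K,p))
E
```

```text
25.15 [ 0.45427905 -0.00073224  0.23809529] [-177.72338905   -0.37368429   89.31428473]
[337.98763237 206.75845138]
[337.99726404 230.97629216]
[326.00581197 378.79266284]
[323.32801104 434.91594523]
[337.98671863 204.46093758]
```

View pics/w5.png

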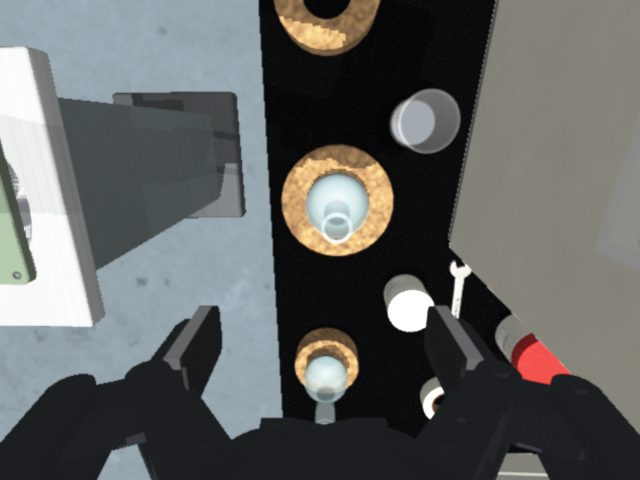

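Wrist view: small flask's ball at (326,379), exactly where a seated one should be. Medium flask's mouth is at (336,227) and ball at (338,203). The beaker and white pot are undisturbed.

Request:
servo_tool --plan '[[[0.005,0.003,0,0],[0,0,0,0],[0,0,-0.03,0],[0,0,-0.035,0],[0,0,-0.03,0],[0,0,-0.01,0],[0,0,0,0],[0,0,0,0]]]'

```text
clock: 26.2
ee_pos: [0.463, 0.0006, 0.134]
orientation: [-178.2, -0.3, 89.2]
wrist_force: [0.4, -0.0, -0.0]
opening: 0.0854
```

Request:
servo_tool --plan '[[[-0.002,0.004,-0.01,0],[0,0,0,0],[0,0,-0.02,0],[0,0,-0.014,0],[0,0,0,0],[0,0,0,0]]]'

```text
clock: 26.95
ee_pos: [0.464, 0.0046, 0.0919]
orientation: [-178.6, -0.2, 89.2]
wrist_force: [-0.2, 0.4, 0.5]
opening: 0.0856
```

Request:
servo_tool --plan '[[[-0.003,0,-0.01,0],[0,0,0,0],[0,0,0,0]]]'

```text
clock: 27.32
ee_pos: [0.4616, 0.0044, 0.0822]
orientation: [-178.7, -0.2, 89.2]
wrist_force: [0.8, -0.1, -0.2]
opening: 0.0851
```

Request:
servo_tool --plan '[[[0,0,0,0],[0,0,0,0],[0,0,0,0],[0,0,0,0],[0,0,0,0],[0,0,0,0]]]' --jaw -1

```text
clock: 28.08
ee_pos: [0.4615, 0.0044, 0.0827]
orientation: [-178.7, -0.2, 89.2]
wrist_force: [-0.2, 0.3, 0.0]
opening: 0.021
```

Request:
servo_tool --plan '[[[0,0,0.01,0],[0,0,0.03,0],[0,0,0.03,0],[0,0,0.03,0],[0,0,0.02,0],[0,0,0.01,0],[0,0,0,0],[0,0,0,0]]]'

```text
clock: 29.08
ee_pos: [0.4603, 0.0048, 0.218]
orientation: [-178.7, -0.2, 89.2]
wrist_force: [-0.7, -0.2, -1.2]
opening: 0.0213
```

Request:
servo_tool --plan '[[[-0.001,0.02,0,0],[-0.001,0.035,0,0],[-0.001,0.035,0,0],[-0.001,0.035,0,0],[-0.001,0.03,0,0],[0,0.02,0,0],[0,0.005,0,0],[0,0,0,0],[0,0,0,0],[0,0,0,0]]]'

```text
clock: 30.32
ee_pos: [0.449, 0.1871, 0.2075]
orientation: [-177.6, 0.0, 89.0]
wrist_force: [-0.4, 0.4, -1.2]
opening: 0.0213
```

Request:
servo_tool --plan '[[[0,0,-0.02,0],[0,0,-0.03,0],[0,0,-0.02,0],[0,0,-0.01,0],[0,0,0,0],[0,0,0,0]]]'

```text
clock: 31.08
ee_pos: [0.4517, 0.1846, 0.128]
orientation: [-178.0, -0.0, 88.7]
wrist_force: [-0.3, -0.8, -0.5]
opening: 0.021
```

Request:
servo_tool --plan '[[[0,0.0055,-0.008,0],[0,0,0,0],[0,0,-0.01,0],[0,0,-0.006,0],[0,0,0,0],[0,0,0,0]]]'

```text
clock: 31.82
ee_pos: [0.4528, 0.191, 0.1039]
orientation: [-178.1, -0.1, 88.8]
wrist_force: [-0.2, 0.3, -1.0]
opening: 0.0212
```

```bash
python3 - <<'E'
from h import *
snap("w6"); K=wk("w6"); print(proj(K,(.4517,.1902,.028)),proj(K,(.4517,.1902,.056)))
E
```

```text
31.825 [0.45276194 0.19096091 0.1038569 ] [-1.78129951e+02 -5.52064655e-02  8.87533154e+01]
[324.25112081 252.69513735] [322.80790103 269.14846338]
```

View pics/w6.png

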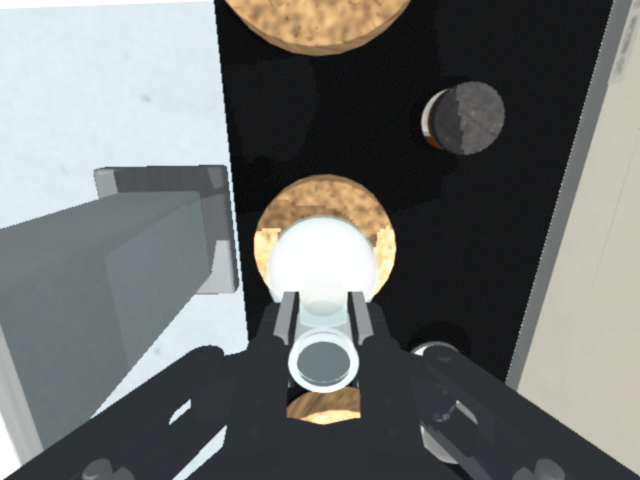

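Wrist view: medium flask is upright over its ring, with ring at x≈325 px and ball at 323 px. Lowering it.

Request:
servo_tool --plan '[[[-0.001,0,-0.005,0],[0,0,0,0],[0,0,-0.003,0],[0,0,0,0],[0,0,-0.001,0],[0,0,0,0],[0,0,0,0]]]'

```text
clock: 32.75
ee_pos: [0.4525, 0.1911, 0.095]
orientation: [-178.2, -0.1, 88.7]
wrist_force: [-0.6, 0.5, -1.2]
opening: 0.0216
```

Release, rise, then go back over the large flask.

Request:
servo_tool --plan '[[[0,0,-0.001,0],[0,0,0,0],[0,0,0,0],[0,0,0,0],[0,0,0,0],[0,0,0.02,0],[0,0,0.03,0],[0,0,0.03,0],[0,0,0.03,0],[0,0,0.03,0],[0,0,0.02,0],[0,0,0,0]]]' --jaw 1

```text
clock: 34.25
ee_pos: [0.4508, 0.1907, 0.2584]
orientation: [-178.1, -0.1, 88.7]
wrist_force: [-0.3, 0.4, -0.4]
opening: 0.0854
```

Request:
servo_tool --plan '[[[0,0.03,0.002,0],[0,0.04,0.002,0],[0,0.04,0.002,0],[0,0.04,0.002,0],[0,0.025,0,0],[0,0.01,0,0],[0,0,0,0],[0,0,0,0],[0,0,0,0]]]'

```text
clock: 35.38
ee_pos: [0.4468, 0.3761, 0.2555]
orientation: [-177.4, 0.5, 88.5]
wrist_force: [-0.0, 0.0, -0.5]
opening: 0.0853
```

```bash
python3 - <<'E'
from h import *
snap("w7"); K=wk("w7")
for p in [(.4527,.377,.051),(.4527,.377,.156),(.4517,.1902,.051),(.4517,.1902,.137)]: print(proj(K,p))
E
```

```text
35.375 [0.44676832 0.37613844 0.25551626] [-177.37409514    0.5108424    88.48809619]
[337.75158544 205.29457895]
[336.74684905 237.96881903]
[339.00255839 362.27929038]
[338.68092379 421.59114626]
```

View pics/w7.png

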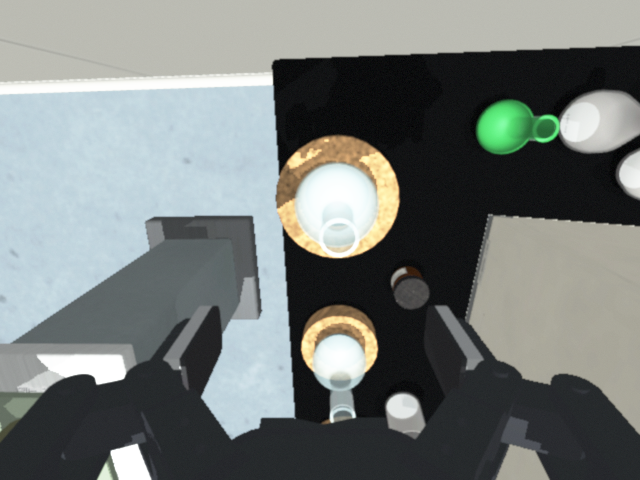

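Wrist view: medium flask's ball at (339,361), seated as predicted. Large flask's mouth is at (339,237) and ball at (337,204), so I'll target about (0.454, 0.377).

Request:
servo_tool --plan '[[[0.004,0.001,0,0],[0,0,0,0],[0,0,-0.03,0],[0,0,-0.03,0],[0,0,-0.02,0],[0,0,-0.01,0],[0,0,0,0],[0,0,0,0]]]'

```text
clock: 36.42
ee_pos: [0.4538, 0.3769, 0.1668]
orientation: [-177.7, 0.3, 88.3]
wrist_force: [-0.4, -0.8, -0.7]
opening: 0.0855
```

Request:
servo_tool --plan '[[[0,0,-0.02,0],[0,0,-0.02,0],[0,0,-0.01,0],[0,0,0,0],[0,0,0,0]]]'

```text
clock: 37.05
ee_pos: [0.4549, 0.3776, 0.1157]
orientation: [-177.9, 0.2, 88.4]
wrist_force: [-0.1, 0.2, 0.3]
opening: 0.0854
```

Request:
servo_tool --plan '[[[-0.001,0,-0.007,0],[0,0,0,0],[0,0,0,0]]]'

```text
clock: 37.42
ee_pos: [0.4547, 0.3782, 0.1097]
orientation: [-178.1, 0.1, 88.4]
wrist_force: [-0.0, -0.2, 0.9]
opening: 0.0853
```

Request:
servo_tool --plan '[[[0,0,0,0],[0,0,0,0],[0,0,0,0],[0,0,0,0],[0,0,0,0],[0,0,0,0]]]' --jaw -1 --grip_force 40

```text
clock: 38.17
ee_pos: [0.4542, 0.3784, 0.1104]
orientation: [-178.0, 0.1, 88.4]
wrist_force: [-0.7, -0.3, 1.6]
opening: 0.0262
```

Request:
servo_tool --plan '[[[0,0,0.01,0],[0,0,0.03,0],[0,0,0.03,0],[0,0,0.03,0],[0,0,0.03,0],[0,0,0.02,0],[0,0,0,0],[0,0,0,0]]]'

```text
clock: 39.17
ee_pos: [0.4542, 0.3767, 0.265]
orientation: [-178.1, 0.2, 88.3]
wrist_force: [-0.5, 0.1, -2.3]
opening: 0.0262
```

Request:
servo_tool --plan '[[[0,-0.02,0.01,0],[0,-0.03,0.01,0],[0.001,-0.04,0.005,0],[0.001,-0.04,0.002,0],[0.001,-0.04,0.002,0],[0.001,-0.04,0.002,0],[0.001,-0.04,0,0],[0.001,-0.04,0,0],[0.001,-0.04,0,0],[0.001,-0.025,0,0],[0,-0.01,0,0],[0,0,0,0],[0,0,0,0],[0,0,0,0]]]'

```text
clock: 40.92
ee_pos: [0.4525, -0.0083, 0.289]
orientation: [-177.2, 0.7, 88.1]
wrist_force: [-0.3, -0.2, -1.0]
opening: 0.0264
```

Request:
servo_tool --plan '[[[0.008,0.011,0,0],[0,0,0,0],[0,0,-0.03,0],[0,0,-0.04,0],[0,0,-0.04,0],[0,0,-0.02,0],[0,0,-0.01,0],[0,0,0,0],[0,0,0,0]]]'

```text
clock: 42.05
ee_pos: [0.4638, 0.007, 0.1479]
orientation: [-177.6, 0.7, 88.6]
wrist_force: [-0.3, -0.5, -1.6]
opening: 0.0263
```

Request:
servo_tool --plan '[[[-0.002,-0.003,-0.01,0],[0,0,0,0],[0,0,-0.008,0],[0,0,0,0],[0,0,0,0]]]'

```text
clock: 42.68
ee_pos: [0.4634, 0.0034, 0.1308]
orientation: [-177.9, 0.8, 88.6]
wrist_force: [-0.4, 0.2, -1.3]
opening: 0.0259
```

```bash
python3 - <<'E'
from h import *
snap("w8"); K=wk("w8"); print(proj(K,(.4617,.004,.028)),proj(K,(.4617,.004,.068)))
E
```

```text
42.675 [0.46341395 0.0033919  0.13083509] [-177.85966881    0.77117808   88.5663579 ]
[325.08276745 236.37881823] [322.98766213 256.46631553]
```

View pics/w8.png

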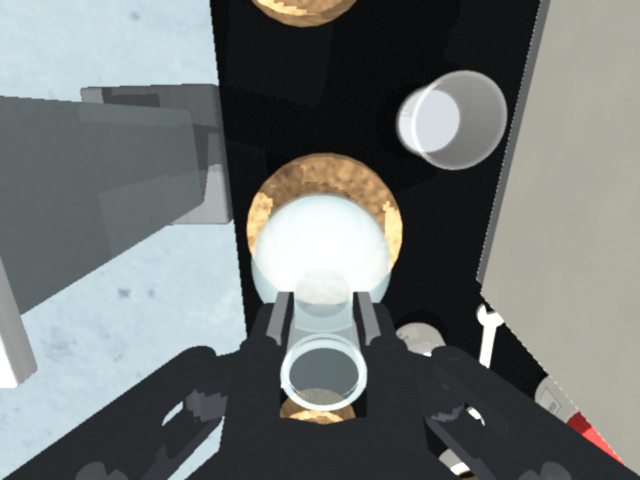

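Wrist view: large flask is upright over its ring, with ring centre at about (325,230). The ball at about (321,260) is a couple of mm towards -y, so I'll nudge it and lower.

Request:
servo_tool --plan '[[[0,0.002,-0.006,0],[0,0,0,0],[0,0,-0.005,0],[0,0,0,0],[0,0,0,0]]]'

```text
clock: 43.35
ee_pos: [0.4633, 0.0057, 0.119]
orientation: [-177.8, 0.8, 88.6]
wrist_force: [0.6, -0.4, -1.8]
opening: 0.026
```

Request:
servo_tool --plan '[[[0,0,-0.0015,0],[0,0,0,0],[0,0,0,0]]]'

```text
clock: 43.72
ee_pos: [0.4634, 0.0059, 0.118]
orientation: [-177.9, 0.7, 88.6]
wrist_force: [0.1, 0.3, -0.6]
opening: 0.026
```

Request:
servo_tool --plan '[[[0,0,-0.001,0],[0,0,0,0],[0,0,0,0],[0,0,0,0],[0,0,0,0],[0,0,0.02,0],[0,0,0.03,0],[0,0,0.03,0],[0,0,0.03,0],[0,0,0.03,0],[0,0,0.03,0],[0,0,0,0],[0,0,0,0]]]' --jaw 1

```text
clock: 45.35
ee_pos: [0.462, 0.0058, 0.2909]
orientation: [-177.8, 0.8, 88.6]
wrist_force: [0.2, -0.1, -0.1]
opening: 0.0853
```

```bash
python3 - <<'E'
from h import *
snap("w9"); K=wk("w9"); S=cam("scene")
for n,p in [("L",(.4617,.004,.058)),("L mouth",(.4617,.004,.164)),("S",(.4484,-.1945,.046)),("Sm",(.4484,-.1945,.123)),("M",(.4517,.1902,.051)),("Mm",(.4517,.1902,.137))]: print(n,proj(K,p),proj(S,p))
im=bot.camera("scene"); cv2.imwrite("pics/s9.png",np.vstack([cv2.resize(im[160:400,130:530],(640,384)),cv2.imread("pics/w9.png")[:,:][::1][0:480:1].repeat(1,0)[0:216*2:2]]))
cv2.imwrite("pics/s9.png",np.vstack([cv2.resize(im[140:400,130:530],(480,312)),cv2.resize(cv2.imread("pics/w9.png"),(480,288))[:, :]]))
E
```

```text
45.35 [0.46197065 0.00579297 0.29094518] [-177.7818047     0.75894973   88.57106477]
L [330.68115255 200.9868058 ] [399.26374051 249.38006393]
L mouth [328.17350443 229.8175663 ] [405.66101448 212.39977797]
S [323.33372993 350.17412933] [483.13393164 219.2326506 ]
Sm [320.60254926 393.89995919] [492.14829112 192.87288277]
M [316.43746178   2.56345887] [316.88265369 295.91589857]
Mm [309.41737304 -36.45281784] [316.37226837 267.87152101]
```

View pics/s9.png

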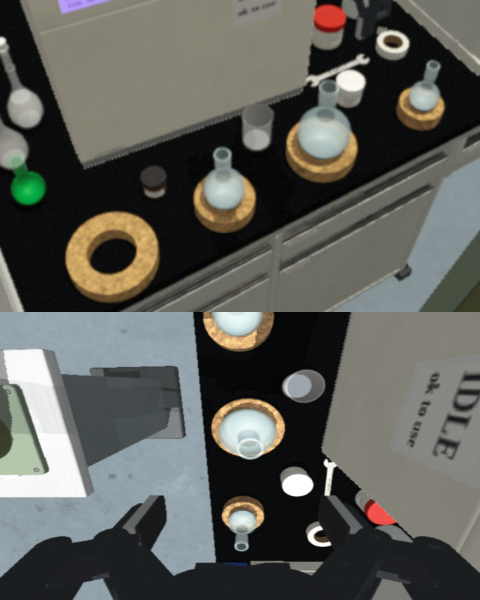

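Final views: all three flasks are upright in their own rings. Scene ball centres are at (401,250), (484,221) and (316,298), against predicted seated positions of (399,249), (483,219) and (317,296). The widest ring is empty, the jars and beaker are in place, and the gripper is clear.

```bash
python3 -c "
from cell import bot
print(bot.close_job())"
```

```text
the job is handed in; nothing more can be done
None
```

I seated all three flasks, neck up, in their own rings and handed the job in at about 45 s on the robot's clock. No verdict was reported. The large flask was parked in the widest ring while the small and then the medium went home, and was then moved to its own ring.

**Final check:** in the last scene picture the three balls were within about 2–3 pixels of the positions computed for seated flasks. All necks were upright, the widest ring was empty, and the jars and beaker looked unmoved. The gripper was open and clear above the large flask.

**Disagreement:** the wrist camera put the rings 2–3 mm farther in +y than the scene camera did. I corrected for this by eye, and it stayed within what the rings' self-centring takes up. I viewed 14 pictures in all.

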